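# Crack open the dry box and hold the lid ajar

### The job

Open the steel dry box a crack: first press the spring pedal at its side all the way down to its stop for a moment, so that the catch swings off the lid, then let the pedal come back up. Next pull the lid up by its handle, breaking it free of its sticky seal without flinging it wide open, and finish while still holding it with the front edge of the lid about 40 mm above the box's rim. Leave the bracket, the jar and the thumbscrew where they stand.

Things in the scene. Friction and masses are not known exactly. Their poses are not given: they have to be found in the camera images.
- drybox: Fixed hollow steel box, 220 (its x) x 200 (its y) mm, rim 88 mm above the bench, thin rubber gasket. Origin: centre of its underside on the bench. Axes: x from its front (robot side) to the lid's hinge at the back, y to the left, z up. Pedal and catch are on its -y side (robot's right).
- lid (a joint): Lid hinge, rad: 0 shut, grows to 1.3 as the front edge rises (40 mm at 0.175). The lid (about 0.6 kg, may vary by a quarter) sticks to its seal: it takes a peak of 10 to 20 N upward at the handle (more if pulled fast), then within some 6 mm the pull drops to its weight, about 4 N at the handle. It falls shut if let go.
- lid_handle (a point): Middle of the lid's handle: a straight round black bar, 14 mm diameter, 100 mm long, parallel to the box's y axis, on two 12 mm round posts 90 mm apart. With the lid shut the point is 145 mm above the bench, 45 mm above the lid's top, 75 mm in front of the box's centre. Moves with the lid; axes as the box's when shut.
- lid_front (a point): Middle of the lower front edge of the flat steel lid (230 x 220 x 10 mm; shut, its underside is 90 mm and its top 100 mm above the bench), 230 mm from the hinge line. Moves with the lid.
- lid_hinge (a point): Fixed point at the middle of the lid's hinge line, at the box's back (+x) edge, 90 mm above the bench; the lid turns about the y axis of this frame (positive turn = opening).
- pedal (a joint): Spring pedal, a steel plate 70 x 120 mm, 6 mm thick, with a rubber pad, hinged at the box's -y side 25 mm above the bench, sloping up and away from the box; in rad: 0 up (at rest), 0.28 fully down on its stop, when the plate lies level. Takes about 4 N to start and 8 N to reach the stop at the pad; springs back when let go.
- pedal_pad (a point): Middle of the pedal's rubber pad (64 x 60 mm), on its upper surface: at rest 61 mm above the bench, pressed fully down 33 mm; 40 mm in front of and 224 mm to the right (box -y) of the box's centre. Moves with the pedal.
- catch (a joint): Dark steel catch, an upright arm 24 mm wide between pedal and box with a nose over the lid's edge (top 108 mm above the bench); in rad: 0 over the lid, about 0.27 when the pedal has pushed it outward clear of the lid; over 0.2 it is clear, below that it blocks the lid. It stays where the pedal leaves it when the pedal springs back.
- bracket: Loose black U-shaped bracket, 60 x 70 x 50 mm high, to the left of the box. Origin: centre of its underside. To be left alone.
- jar: Loose white lidded jar, 48 mm diameter, 60 mm high, behind the pedal, to the right of the box. Origin: centre of its underside. To be left alone.
- thumbscrew: Loose steel thumbscrew standing on its 32 mm head, 40 mm high, to the left of the box, farther back than the bracket. Origin: centre of its underside. To be left alone.

How it is judged:
On the way, in this order (a step that is already met when the one before it is completed fails the run):
1. the pedal is pressed down to its stop and the catch is off the lid, the lid still shut (value of joint pedal above 0.255 rad and value of joint catch above 0.2 rad and value of joint lid below 0.03 rad), for 0.2 s.
2. the lid has been broken free of its seal by the gripper (value of joint lid above 0.06 rad and contact force between the fingers and lid above 0.5 N), for 0.1 s.
At the end, for the whole second after the job is handed in: Fingers hold the lid still (over 1 N), its front edge 20 to 60 mm above shut (0.087 to 0.27 rad), not resting on the catch; pedal back up (under 0.06 rad), catch off the lid (over 0.2 rad); bracket, jar and thumbscrew within 20 mm of their starts (value of joint lid between 0.087 and 0.27 rad and velocity of joint lid between -0.05 and 0.05 rad/s and contact force between the fingers and lid above 1 N and contact force between lid and catch below 0.3 N and value of joint pedal below 0.06 rad and value of joint catch above 0.2 rad and distance of each of bracket, jar, thumbscrew from where it was at the start of the episode below 0.02 m); the arm keeps its last pose, push and grip.
It fails at once if the lid is flung open (front edge more than about 90 mm up) (value of joint lid above 0.4 rad).
It fails at once if a bystander is knocked or shifted by more than 25 mm (distance of any of bracket, jar, thumbscrew from where it was at the start of the episode above 0.025 m).
It also fails if it takes over 42 s, if anything falls off the work surface, if the arm or the gripper's body presses on something with over 40 N, if the wrist force passes 120 N, or if a joint passes its speed limit or range.

### The arm

A 6-joint arm with a two-finger parallel gripper is mounted at the origin on the work surface. World frame = base frame: x ahead of the robot, y to its left, z up, the work surface at z = 0. Lengths are in m, angles in rad, forces in N, time in s.
With the tool pointing down it reaches from about 0.275 to 0.825 m from the base axis. Payload 4.9 kg.
Tool frame: the origin (TCP) lies at the very end of the fingers, on their centre line; the grasp point (between the pads) lies 19 mm behind it; y points along the fingers, z is the direction in which the jaws open and shut, and the axes are right-handed (so a half turn about y gives the same grasp; the last joint's range is limited). The gripper opens to 85 mm and grips with 20 to 120 N. Pads are 22 mm wide; open, the fingers measure 114 mm over their backs; the gripper's body (76 mm by 85 mm) begins 54 mm behind the grasp point. The pads swing forward as they close: fully open they stand 13 mm farther back than shut.
Start: joints at [-1.43, 0.326, -0.193, 1.052, 0, 1.437], TCP at [0.149, -0.529, 0.231] pointing down, gripper open.
Joint ranges: [-2.65, 2.65], [-0.97, 1.79], [-1.3, 1.35], [-1.93, 2.1], [-1.47, 1.37], [-3.14, 3.14]. Speed limits (rad/s): [2.57, 2.57, 3.14, 3.14, 3.14, 3.14].

### API

Orientations are given as a rotation vector (axis times angle).
In Python, from station import sensors, optics, job gives the robot as it stands.
- The arm moves only by the tool arm_command, never from a script. Its argument "increments" is a list of rows, each a list of 5 numbers: the shift along the tool's x, y, z in mm, then the turn about the tool's y in rad, then the opening, from -1 (shut) to 1 (fully open). In form: [[x, y, z, yaw, claw], ...]. A call has exactly 8 rows; each row shifts and turns the commanded pose from where the row before left it, along the tool's axes as they then stand; what a row does not reach is not made up. A row lasts 1/8 s, in which the tool goes at most 62.5 mm and 10.7 degrees, less where a joint would pass 70% of its speed; a pose out of reach is approached as far as the arm can. A call with a gripper value outside its range is refused whole. The fingers move at their own pace and stop on an object; the grip force is fixed at half the most. Time passes only in rows, so rows that do not move let the fingers close, or fill a call up. It gives the time, the measured TCP pose, the force and the opening at its end, in the units of the state.
- sensors.get_obs(): the state, without advancing time (a new reading comes with each control period).
- optics.grab_frame(name): name is "side" or "top"; returns the picture (480x640x3 uint8, red, green, blue); there is no depth.
- optics.camera_model(name): a dict with "intrinsics" (3x3 intrinsics, pixels), "rvec" (rotation vector, rad) and "tvec" (3), from world to camera coordinates, as OpenCV has them. Camera axes: x right, y down, z forward; pixel columns grow to the right and rows downward; lengths in m; the calibration is good to about 2 mm. A picture is of the moment at which its call begins. camera_model takes no time and is no camera call.
- job.finish_job(): hands the job in, once; it reports no verdict.
The state is a dict: "time_s": time; "qpos": joint angles; "qvel": joint speeds; "effort": joint torques, N m; "eef_pos": TCP position; "eef_rot": TCP orientation; "force": force on the tool from outside, world axes, zero at the start; "torque": the same for the moment, N m; "finger_gap": finger opening in m.
Only numpy, scipy, OpenCV 4.12 (cv2) and the standard library are available. Lean on these libraries where they do the work, as an engineer would, in place of code of your own. Each camera call takes 0.05 s, during which the arm holds its last target.

## Working session

There is one attempt and no reset: what is moved stays moved. The work goes in short steps, Python scripts to look and compute and a tool call to move; the robot and the scene stay as the last step left them, time stands still between calls to the robot, and variables do not carry over. Pictures are saved under pics/ and viewed, and the job is handed in when it is done.

Besides the shell and the picture viewer there is one more tool, called after "Emit:" as name(argument=value, ...) on one line, values as JSON. arm_command: Moves the arm, as the interface text tells. Its arguments: {"type":"object","properties":{"increments":{"type":"array"}},"required":["increments"]}

```bash
mkdir -p pics; ls
python3 - <<'E'
from station import sensors, optics, job
import cv2
o=sensors.get_obs(); print({k:o[k] for k in('time_s','eef_pos','eef_rot','force','finger_gap')})
for n in('side','top'):
    f=optics.grab_frame(n); cv2.imwrite(f'pics/{n}0.png',f[:,:,::-1]); print(n,optics.camera_model(n))
E
```

```text
pics
{'time_s': 0.0, 'eef_pos': array([ 0.1491684 , -0.52876564,  0.2304945 ]), 'eef_rot': array([-0.28682695,  2.07622303, -2.07254448]), 'force': array([-0.59209133,  0.38933672,  0.06418799]), 'finger_gap': 0.0858801125516029}
side {'intrinsics': array([[621.36585625,   0.        , 329.90391079],
       [  0.        , 621.36585625, 233.21129721],
       [  0.        ,   0.        ,   1.        ]]), 'rvec': array([ 0.62834844, -2.41869346,  1.4554515 ]), 'tvec': array([0.54253698, 0.22601189, 0.77400854])}
top {'intrinsics': array([[538.64728151,   0.        , 315.40473775],
       [  0.        , 538.64728151, 233.70429552],
       [  0.        ,   0.        ,   1.        ]]), 'rvec': array([ 2.14373361, -2.15866725,  0.13072252]), 'tvec': array([0.07302398, 0.60820219, 0.93058469])}
```

View pics/side0.png

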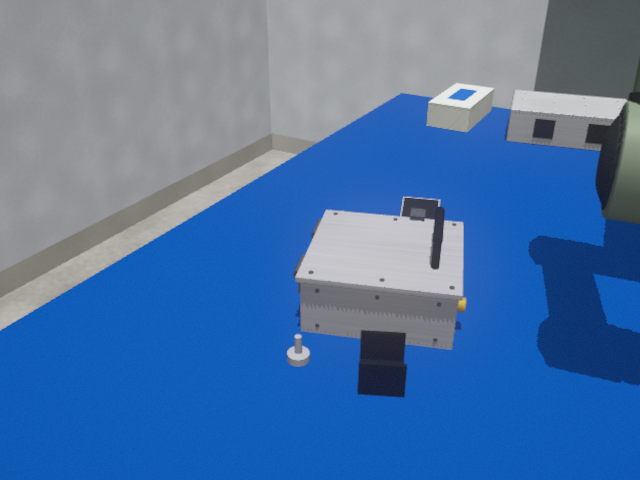

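View pics/top0.png

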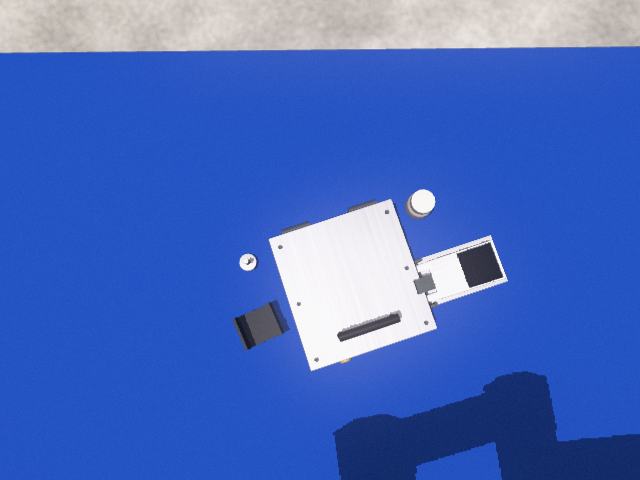

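The top view shows the lid, with corners near (270,239), (391,200), (436,328) and (312,370). The handle is near (369,327), the black pad near (481,264), the jar near (422,203), and the bracket and thumbscrew are to the left. The side view shows the same handle at (438,237).

```bash
cat > h.py <<'E'
import numpy as np, cv2
from station import sensors, optics
def cast(n,uv,z):
    m=optics.camera_model(n);K=m['intrinsics'];R=cv2.Rodrigues(m['rvec'])[0];t=m['tvec']
    uv=np.atleast_2d(np.float64(uv)); d=np.c_[uv,np.ones(len(uv))]@np.linalg.inv(K).T@R
    c=-R.T@t; return c+d*((z-c[2])/d[:,2])[:,None]
def proj(n,P):
    m=optics.camera_model(n); return cv2.projectPoints(np.float64(np.atleast_2d(P)),m['rvec'],m['tvec'],m['intrinsics'],None)[0][:,0]
E
python3 - <<'E'
from h import *
im=cv2.imread('pics/top0.png'); hsv=cv2.cvtColor(im,cv2.COLOR_BGR2HSV)
def big(mask,roi):
    x0,y0,x1,y1=roi; m=np.zeros(mask.shape,np.uint8); m[y0:y1,x0:x1]=mask[y0:y1,x0:x1]*255
    c=max(cv2.findContours(m,0,2)[0],key=cv2.contourArea); return cv2.minAreaRect(c),c
np.set_printoptions(precision=4,suppress=True)
white=(hsv[...,1]<60)&(hsv[...,2]>150); dark=hsv[...,2]<75
wl=cv2.morphologyEx(white.astype(np.uint8),cv2.MORPH_OPEN,np.ones((15,15)))
r,c=big(wl,(255,190,440,380)); print(r); P=cast('top',cv2.boxPoints(r),.1); print('lid',P,P.mean(0),np.linalg.norm(np.diff(P,axis=0),axis=1))
e=np.diff(P,axis=0)[:2]; print(np.degrees(np.arctan2(e[:,1],e[:,0])))
r,c=big(dark,(325,305,410,350)); print(r); P=cast('top',cv2.boxPoints(r),.148); print('handle',P,P.mean(0)); e=np.diff(P,axis=0)[:2]; print(np.linalg.norm(e,axis=1),np.degrees(np.arctan2(e[:,1],e[:,0])))
r,c=big(dark,(450,235,515,300)); print(r); P=cast('top',cv2.boxPoints(r),.061); print('pad',P,P.mean(0)); e=np.diff(P,axis=0)[:2]; print(np.linalg.norm(e,axis=1),np.degrees(np.arctan2(e[:,1],e[:,0])))
print('jar',cast('top',(423,201),.06))
ms=cv2.imread('pics/side0.png').max(2)<60
r,c=big(ms,(428,204,446,270)); print('sidehandle',r)
E
```

```text
((352.300048828125, 283.9000244140625), (139.14022827148438, 133.4481201171875), 71.56504821777344)
lid [[ 0.5925  0.1501  0.1   ]
 [ 0.6632 -0.0651  0.1   ]
 [ 0.4414 -0.1319  0.1   ]
 [ 0.3747  0.077   0.1   ]] [0.5179 0.0075 0.1   ] [0.2265 0.2316 0.2193]
[ -71.8066 -163.2252]
((398.0, 321.0), (0.0, 0.0), 0.0)
handle [[ 0.4561 -0.0602  0.148 ]
 [ 0.4561 -0.0602  0.148 ]
 [ 0.4561 -0.0602  0.148 ]
 [ 0.4561 -0.0602  0.148 ]] [ 0.4561 -0.0602  0.148 ]
[0. 0.] [0. 0.]
((479.42681884765625, 265.1585388183594), (36.44722366333008, 34.372989654541016), 69.775146484375)
pad [[ 0.5683 -0.1787  0.061 ]
 [ 0.5888 -0.236   0.061 ]
 [ 0.5288 -0.255   0.061 ]
 [ 0.5086 -0.1981  0.061 ]] [ 0.5486 -0.217   0.061 ]
[0.0608 0.0629] [ -70.3078 -162.4324]
jar [[ 0.6631 -0.1226  0.06  ]]Traceback (most recent call last):
  File "<stdin>", line 15, in <module>
  File "<stdin>", line 5, in big
ValueError: max() iterable argument is empty
```

Run:
```python
from h import *
np.set_printoptions(precision=4,suppress=True)
for n,(x0,y0,x1,y1),th in(('top',(330,308,408,348),110),('side',(428,200,447,272),70)):
    g=cv2.imread(f'pics/{n}0.png').max(2); m=np.zeros_like(g); m[y0:y1,x0:x1]=(g[y0:y1,x0:x1]<th)*255
    c=max(cv2.findContours(m,0,2)[0],key=cv2.contourArea); r=cv2.minAreaRect(c); print(n,r)
    if n=='top':
        P=cast(n,cv2.boxPoints(r),.148);print(P,P.mean(0));e=np.diff(P,axis=0)[:2]; print(np.linalg.norm(e,axis=1),np.degrees(np.arctan2(e[:,1],e[:,0])))
    cr=cv2.imread(f'pics/{n}0.png')[y0-20:y1+20,x0-20:x1+20]; cv2.imwrite(f'pics/hc_{n}.png',cv2.resize(cr,None,fx=5,fy=5))
a=np.radians(17.6);X=np.array([np.cos(a),np.sin(a),0]);Y=np.array([-X[1],X[0],0])
C=np.array([.5185,.008,0])
for k,v in dict(h=(-.075,0,.145),hl=(-.075,.05,.152),hr=(-.075,-.05,.152),pad=(-.04,-.224,.061)).items():
    P=C+X*v[0]+Y*v[1]+[0,0,v[2]];print(k,P,proj('top',P),proj('side',P))
```

```text
top ((368.2000427246094, 326.60003662109375), (9.486831665039062, 64.51046752929688), 71.56504821777344)
[[ 0.4392  0.0367  0.148 ]
 [ 0.4701 -0.0595  0.148 ]
 [ 0.4562 -0.0638  0.148 ]
 [ 0.4254  0.0322  0.148 ]] [ 0.4477 -0.0136  0.148 ]
[0.101  0.0146] [ -72.1928 -162.7857]
side ((436.15240478515625, 252.12803649902344), (7.1780500411987305, 30.258241653442383), 6.340191841125488)
h [ 0.447  -0.0147  0.145 ] [[368.7909 326.967 ]] [[439.1593 224.7741]]
hl [0.4319 0.033  0.152 ] [[338.6438 337.2324]] [[438.09   236.4748]]
hr [ 0.4621 -0.0623  0.152 ] [[399.6342 317.1287]] [[440.9707 205.9702]]
pad [ 0.5481 -0.2176  0.061 ] [[479.81   265.3735]] [[420.9585 208.9962]]
```

View pics/hc_top.png

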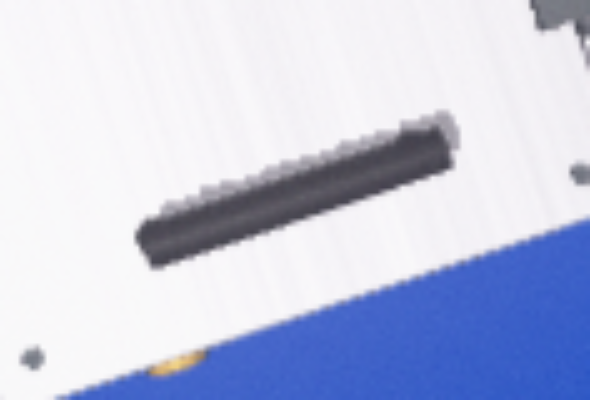

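View pics/hc_side.png

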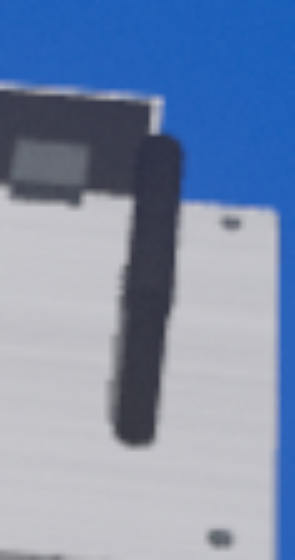

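```bash
cat >> h.py <<'E'
def delta(target,yaw=None):
    "tool-axis shift in mm to reach target; yaw about tool y so that tool z is along world angle yaw"
    o=sensors.get_obs(); R=cv2.Rodrigues(np.float64(o['eef_rot']))[0]
    np.set_printoptions(precision=4,suppress=True)
    print('t',o['time_s'],'pos',o['eef_pos'],'F',o['force'],'gap',round(o['finger_gap'],4)); 
    print('tool-mm',R.T@(np.float64(target)-o['eef_pos'])*1e3)
    if yaw is not None:
        for w in(yaw,yaw+np.pi):
            d=R.T@[np.cos(w),np.sin(w),0]; print('yaw', np.arctan2(d[0],d[2]))
    return R
E
python3 -c "
from h import *
R=delta((.548,-.217,.09),np.radians(17.7)); print(R); print(sensors.get_obs()['qpos'])"
```

```text
t 0.1 pos [ 0.1492 -0.5288  0.2306] F [-1.3586  0.354   0.2718] gap 0.0852
tool-mm [-468.4531  140.9732 -191.7116]
yaw -1.60492424973312
yaw 1.5366684038566734
[[-0.9625 -0.0002  0.2713]
 [-0.2713  0.0015 -0.9625]
 [-0.0002 -1.     -0.0015]]
[-1.4302  0.3268 -0.1935  1.052  -0.      1.4366]
```

Emit:
arm_command(increments=[[0, 10, 0, -0.18, -1], [0, 10, 0, -0.18, -1], [0, 10, 0, -0.18, -1], [0, 10, 0, -0.18, -1], [0, 10, 0, -0.18, -1], [0, 10, 0, -0.18, -1], [0, 10, 0, -0.18, -1], [0, 10, 0, -0.18, -1]])

```text
time_s: 1.1
eef_pos: [0.1492, -0.529, 0.1505]
eef_rot: [-1.276, 1.099, -1.097]
force: [0.4, 0.7, 0.6]
finger_gap: 0.0002
```

```bash
python3 -c "
from h import *
R=delta((.548,-.217,.09),np.radians(17.7)); print(R)"
```

```text
t 1.1 pos [ 0.1492 -0.529   0.1505] F [0.4106 0.7099 0.5907] gap 0.0002
tool-mm [-248.8635   60.7923  440.9064]
yaw -0.15897273328188644
yaw 2.982619920307907
[[ 0.1494 -0.0001  0.9888]
 [-0.9888  0.0009  0.1494]
 [-0.0009 -1.      0.    ]]
```

Emit:
arm_command(increments=[[-15, 2, 27, 0, -1], [-30, 3, 53, 0, -1], [-30, 3, 53, 0, -1], [-30, 3, 53, 0, -1], [-30, 3, 53, 0, -1], [-30, 3, 53, 0, -1], [-30, 3, 53, 0, -1], [-30, 3, 53, 0, -1]])

```text
time_s: 2.1
eef_pos: [0.5121, -0.2481, 0.1279]
eef_rot: [-1.274, 1.103, -1.102]
force: [0.7, -1.1, 0.5]
finger_gap: 0.0001
```

```bash
python3 -c "
from h import *
R=delta((.548,-.217,.07),np.radians(17.7))"
```

```text
t 2.1 pos [ 0.5121 -0.2481  0.1279] F [ 0.6941 -1.0825  0.4572] gap 0.0001
tool-mm [-25.6053  57.9238  40.0254]
yaw -0.16490979004027861
yaw 2.976682863549515
```

Emit:
arm_command(increments=[[-10, 0, 16, 0, -1], [-10, 0, 16, 0, -1], [-5, 0, 8, 0, -1], [0, 15, 0, -0.16, -1], [0, 15, 0, 0, -1], [0, 15, 0, 0, -1], [0, 8, 0, 0, -1], [0, 0, 0, 0, -1]])

```text
time_s: 3.1
eef_pos: [0.5462, -0.219, 0.0744]
eef_rot: [-1.338, 0.985, -0.982]
force: [-0.7, 0.6, -0.6]
finger_gap: 0.0002
```

```bash
python3 -c "
from h import *
R=delta((.548,-.217,.033),np.radians(17.7));f=[optics.grab_frame(n) for n in('side','top')]
cv2.imwrite('pics/p1.png',np.hstack([f[0][100:400,250:650],f[1][150:450,240:640]])[:,:,::-1])"
```

```text
t 3.1 pos [ 0.5462 -0.219   0.0744] F [-0.6772  0.5535 -0.6135] gap 0.0002
tool-mm [-1.3199 41.4323  2.4053]
yaw -0.005957091520550945
yaw 3.1356355620692424
```

View pics/p1.png

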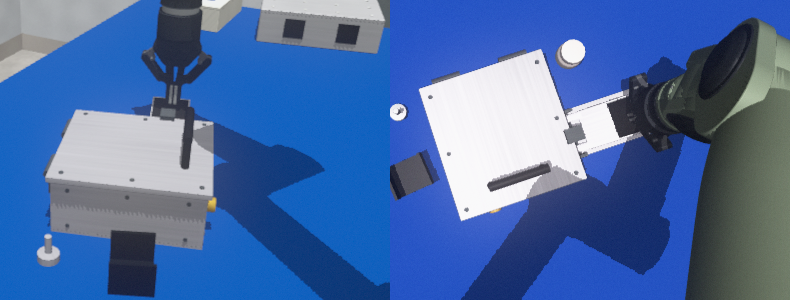

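The closed fingers are directly over the pad, at about (172,100) in the left half and (640,110) in the right half, with nothing else near. I'll press down now.

Emit:
arm_command(increments=[[-1, 8, 2, 0, -1], [0, 8, 0, 0, -1], [0, 8, 0, 0, -1], [0, 8, 0, 0, -1], [0, 6, 0, 0, -1], [0, 3, 0, 0, -1], [0, 1, 0, 0, -1], [0, 0, 0, 0, -1]])

```text
time_s: 4.2
eef_pos: [0.5503, -0.2202, 0.0345]
eef_rot: [-1.34, 0.979, -0.988]
force: [0.3, -5.1, 6.1]
finger_gap: 0.0001
```

```bash
python3 -c "
from h import *
R=delta((.548,-.217,.033),np.radians(17.7));f=[optics.grab_frame(n) for n in('side','top')]
cv2.imwrite('pics/p2.png',cv2.resize(np.hstack([f[0][180:280,380:480],f[1][220:320,390:490]])[:,:,::-1],None,fx=4,fy=4))"
```

```text
t 4.2 pos [ 0.5503 -0.2202  0.0345] F [ 0.3476 -5.1061  6.0515] gap 0.0001
tool-mm [-3.7607  1.5041 -1.2378]
yaw -0.005933196479213802
yaw 3.1356594571105796
```

View pics/p2.png

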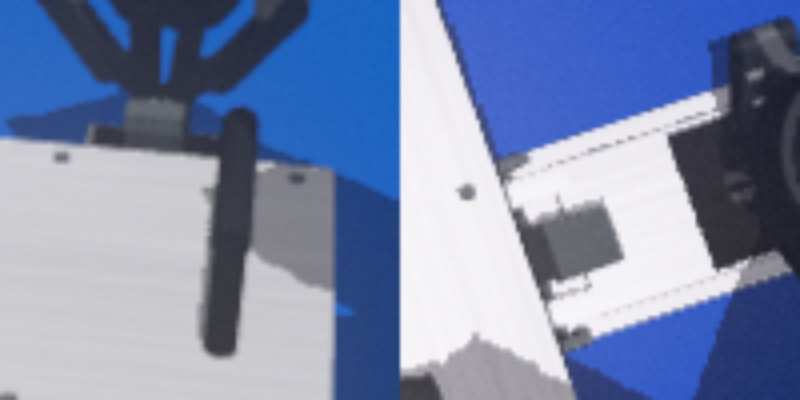

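The catch nose at (580,240) is now clear of the lid edge. The force is about 6 N, so the pedal is not on its stop yet. I'll press a few mm more.

Emit:
arm_command(increments=[[0, 1.5, 0, 0, -1], [0, 1.5, 0, 0, -1], [0, 1, 0, 0, -1], [0, 1, 0, 0, -1], [0, 0, 0, 0, -1], [0, 0, 0, 0, -1], [0, 0, 0, 0, -1], [0, 0, 0, 0, -1]])

```text
time_s: 5.3
eef_pos: [0.5505, -0.2205, 0.0309]
eef_rot: [-1.34, 0.978, -0.989]
force: [-1.7, -3.1, 16.2]
finger_gap: 0.0001
```

Emit:
arm_command(increments=[[0, 1, 0, 0, -1], [0, 1, 0, 0, -1], [0, 1, 0, 0, -1], [0, 0, 0, 0, -1], [0, 0, 0, 0, -1], [0, 0, 0, 0, -1], [0, 0, 0, 0, -1], [0, 0, 0, 0, -1]])

```text
time_s: 6.3
eef_pos: [0.5507, -0.2205, 0.0306]
eef_rot: [-1.34, 0.977, -0.99]
force: [-8.8, -0.5, 35.8]
finger_gap: -0.0002
```

```bash
python3 -c "
from h import *
R=delta((.548,-.217,.16));f=[optics.grab_frame(n) for n in('side','top')]
cv2.imwrite('pics/p3.png',cv2.resize(np.hstack([f[0][180:280,380:480],f[1][220:320,390:490]])[:,:,::-1],None,fx=4,fy=4))"
```

```text
t 6.3 pos [ 0.5507 -0.2205  0.0306] F [-8.7608 -0.4509 35.8405] gap -0.0002
tool-mm [  -3.1436 -129.3976   -1.1331]
```

View pics/p3.png

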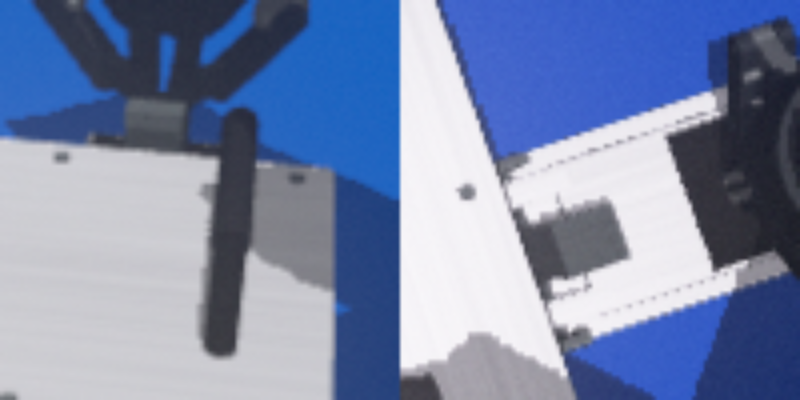

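Another 3 mm commanded gave only 0.3 mm of travel and the force rose to 36 N, so the pedal is on its stop. I'll release it and go up.

Emit:
arm_command(increments=[[0, -8, 0, 0, -1], [0, -8, 0, 0, -1], [0, -12, 0, 0, -1], [0, -20, 0, 0, -1], [0, -30, 0, 0, -1], [0, -40, 0, 0, -1], [0, -35, 0, 0, -1], [0, -14, 0, 0, -1]])

```text
time_s: 7.4
eef_pos: [0.5489, -0.2176, 0.1938]
eef_rot: [-1.338, 0.981, -0.984]
force: [0.0, 0.0, -0.8]
finger_gap: 0.0005
```

```bash
python3 -c "
from h import *
R=delta((.4475,-.014,.195),np.radians(17.7));f=[optics.grab_frame(n) for n in('side','top')]
cv2.imwrite('pics/p4.png',cv2.resize(np.hstack([f[0][180:280,380:480],f[1][220:320,390:490]])[:,:,::-1],None,fx=4,fy=4))"
```

```text
t 7.4 pos [ 0.5489 -0.2176  0.1938] F [ 0.0235  0.0288 -0.838 ] gap 0.0005
tool-mm [-224.6464   -1.4496  -35.7743]
yaw -0.004689055543811171
yaw 3.1369035980459823
```

View pics/p4.png

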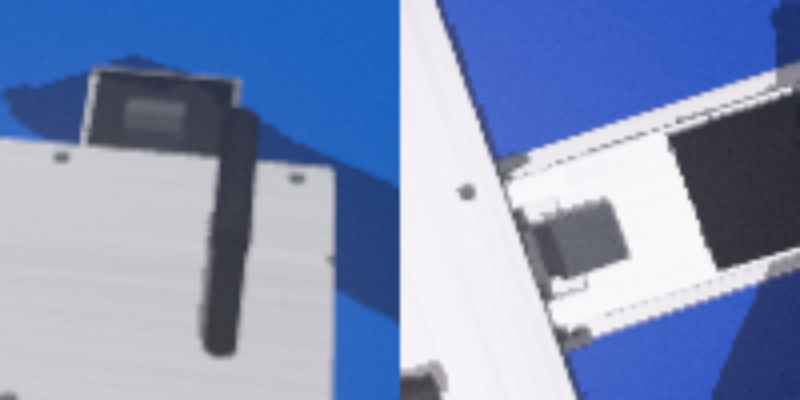

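The pedal is back up and the catch, near (580,235) in the right half, stays clear of the lid edge. Next I'll go over the handle and open the fingers.

Emit:
arm_command(increments=[[-30, 0, -5, 0, -1], [-40, 0, -6, 0, 1], [-40, 0, -6, 0, 1], [-40, 0, -6, 0, 1], [-40, 0, -6, 0, 1], [-25, 0, -5, 0, 1], [-10, 0, -2, 0, 1], [0, 0, 0, 0, 1]])

```text
time_s: 8.5
eef_pos: [0.4463, -0.0135, 0.1915]
eef_rot: [-1.339, 0.983, -0.981]
force: [0.8, -0.9, -0.3]
finger_gap: 0.0852
```

```bash
python3 -c "
from h import *
R=delta((.4475,-.014,.126),np.radians(17.7));f=[optics.grab_frame(n) for n in('side','top')]
cv2.imwrite('pics/p5.png',np.hstack([f[0][100:400,250:650],f[1][150:450,240:640]])[:,:,::-1])"
```

```text
t 8.5 pos [ 0.4463 -0.0135  0.1915] F [ 0.8284 -0.9459 -0.2794] gap 0.0852
tool-mm [ 0.8991 65.4557  1.096 ]
yaw -0.004149562888692046
yaw 3.1374430907011015
```

View pics/p5.png

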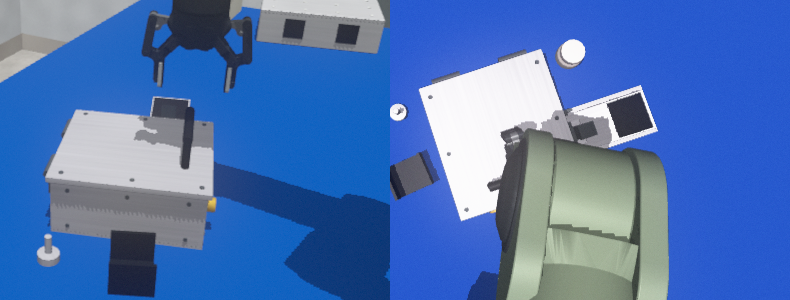

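The open fingers straddle the handle line, with tips at (159,88) and (227,90) in the left half. I'll go down and close.

Emit:
arm_command(increments=[[1, 10, 1, 0, 1], [0, 15, 0, 0, 1], [0, 15, 0, 0, 1], [0, 15, 0, 0, 1], [0, 10, 0, 0, 1], [0, 0, 0, 0, 1], [0, 0, 0, 0, -1], [0, 0, 0, 0, -1]])

```text
time_s: 9.6
eef_pos: [0.4485, -0.0144, 0.1278]
eef_rot: [-1.337, 0.981, -0.983]
force: [-0.5, -0.2, 0.5]
finger_gap: 0.0516
```

Emit:
arm_command(increments=[[0, 0, 0, 0, -1], [0, 0, 0, 0, -1], [0, 0, 0, 0, -1], [0, 0, 0, 0, -1], [0, 0, 0, 0, -1], [0, 0, 0, 0, -1], [0, 0, 0, 0, -1], [0, 0, 0, 0, -1]])

```text
time_s: 10.6
eef_pos: [0.4468, -0.0148, 0.1276]
eef_rot: [-1.34, 0.983, -0.982]
force: [-5.0, -1.4, 7.7]
finger_gap: 0.0123
```

```bash
python3 -c "
from h import *
R=delta((.4475,-.014,.126),np.radians(17.7));f=[optics.grab_frame(n) for n in('side','top')]
cv2.imwrite('pics/p6.png',np.hstack([f[0][100:400,250:650],f[1][150:450,240:640]])[:,:,::-1])"
```

```text
t 10.6 pos [ 0.4468 -0.0148  0.1276] F [-5.0355 -1.3665  7.6961] gap 0.0123
tool-mm [-0.5123  1.6432  0.8887]
yaw -0.004792352217903204
yaw 3.13680030137189
```

View pics/p6.png

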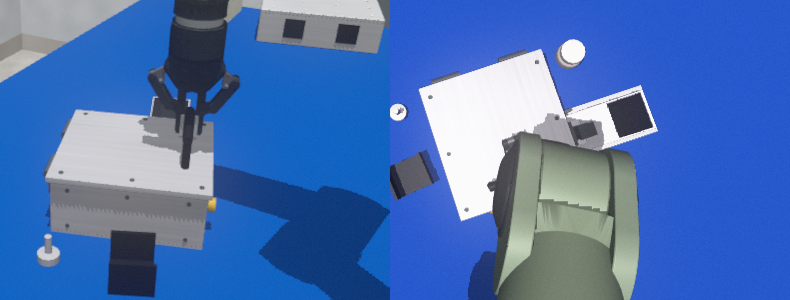

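The grip has closed on the bar, with a 12.3 mm gap, near (187,135) in the left half. I'll pull up slowly along the hinge arc.

Emit:
arm_command(increments=[[0, -1, 0.3, 0, -1], [0, -1, 0.3, 0, -1], [0, -1, 0.3, 0, -1], [0, -1, 0.3, 0, -1], [0, -1, 0.3, 0, -1], [0, -1, 0.3, 0, -1], [0, -1, 0.3, 0, -1], [0, -1, 0.3, 0, -1]])

```text
time_s: 11.7
eef_pos: [0.4478, -0.0143, 0.132]
eef_rot: [-1.343, 0.987, -0.98]
force: [1.4, -6.3, -21.0]
finger_gap: 0.0114
```

```bash
python3 -c "
from h import *
R=delta((.4475,-.014,.126));f=[optics.grab_frame(n) for n in('side','top')]
cv2.imwrite('pics/p7.png',cv2.resize(f[0][170:350,290:490],None,fx=4,fy=3)[:,:,::-1])"
```

```text
t 11.7 pos [ 0.4478 -0.0143  0.132 ] F [  1.3875  -6.3214 -20.9529] gap 0.0114
tool-mm [-0.3866  6.0188 -0.2034]
```

View pics/p7.png

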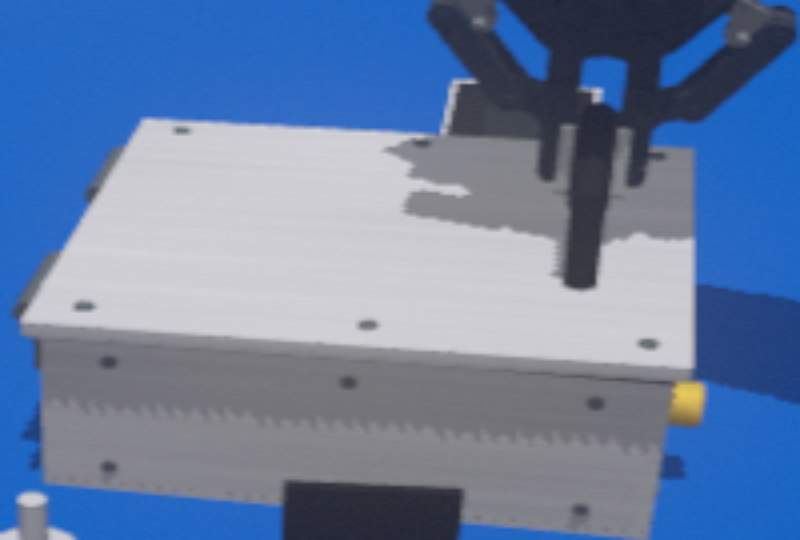

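The fingers still enclose the bar, at about (590,180), and the lid looks shut or nearly so. I'll keep pulling slowly.

Emit:
arm_command(increments=[[0, -1, 0.3, 0, -1], [0, -1, 0.3, 0, -1], [0, -1, 0.3, 0, -1], [0, 0, 0, 0, -1], [0, 0, 0, 0, -1], [0, -0.5, 0.2, 0, -1], [0, -0.5, 0.2, 0, -1], [0, 0, 0, 0, -1]])

```text
time_s: 12.8
eef_pos: [0.45, -0.0137, 0.1385]
eef_rot: [-1.341, 0.985, -0.981]
force: [-2.7, -3.9, -4.7]
finger_gap: 0.0121
```

```bash
python3 -c "
from h import *
R=delta((.4475,-.014,.126));f=[optics.grab_frame(n) for n in('side','top')]
cv2.imwrite('pics/p8.png',cv2.resize(f[0][170:350,290:490],None,fx=4,fy=3)[:,:,::-1])"
```

```text
t 12.8 pos [ 0.45   -0.0137  0.1385] F [-2.7185 -3.9216 -4.6519] gap 0.0121
tool-mm [-0.4251 12.5559 -2.3987]
```

View pics/p8.png

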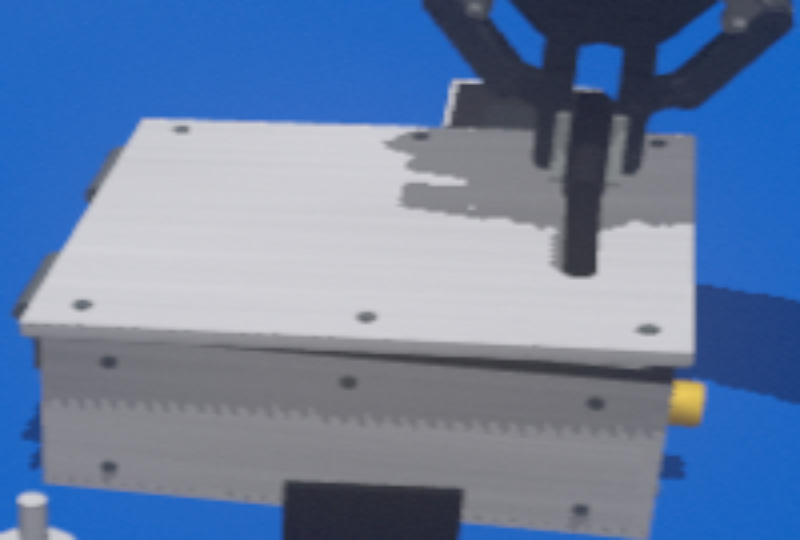

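The seal has broken: a dark gap shows under the lid edge at (600,365), and the pull has dropped to about 5 N. I'll go on along the arc, about 21 mm up and 9 mm back.

Emit:
arm_command(increments=[[0, -3, 1.1, 0, -1], [0, -3, 1.2, 0, -1], [0, -3, 1.2, 0, -1], [0, -3, 1.3, 0, -1], [0, -3, 1.3, 0, -1], [0, -3, 1.3, 0, -1], [0, -2, 0.9, 0, -1], [0, -1, 0.5, 0, -1]])

```text
time_s: 13.9
eef_pos: [0.4581, -0.011, 0.1599]
eef_rot: [-1.341, 0.985, -0.981]
force: [-5.4, -4.6, -2.1]
finger_gap: 0.0117
```

Emit:
arm_command(increments=[[0, 0, 0, 0, -1], [0, 0, 0, 0, -1], [0, 0, 0, 0, -1], [0, 0, 0, 0, -1], [0, 0, 0, 0, -1], [0, 0, 0, 0, -1], [0, 0, 0, 0, -1], [0, 0, 0, 0, -1]])

```text
time_s: 14.9
eef_pos: [0.4581, -0.011, 0.1598]
eef_rot: [-1.341, 0.985, -0.981]
force: [-5.5, -4.5, -2.4]
finger_gap: 0.0119
```

```bash
python3 -c "
from h import *
R=delta((.4475,-.014,.126));f=[optics.grab_frame(n) for n in('side','top')]
cv2.imwrite('pics/s9.png',f[0][:,:,::-1])
cv2.imwrite('pics/p9.png',cv2.resize(f[0][170:350,290:490],None,fx=4,fy=3)[:,:,::-1])
cv2.imwrite('pics/t9.png',cv2.resize(f[1][150:350,220:520],None,fx=2.6,fy=2.6)[:,:,::-1])"
```

```text
t 14.9 pos [ 0.4581 -0.011   0.1598] F [-5.4814 -4.5117 -2.4389] gap 0.0119
tool-mm [ -0.3252  33.8893 -10.8501]
```

View pics/p9.png

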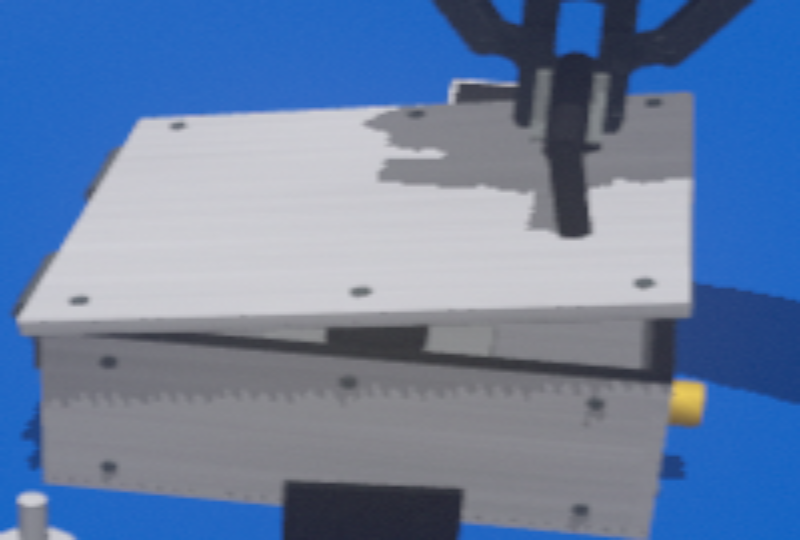

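View pics/t9.png

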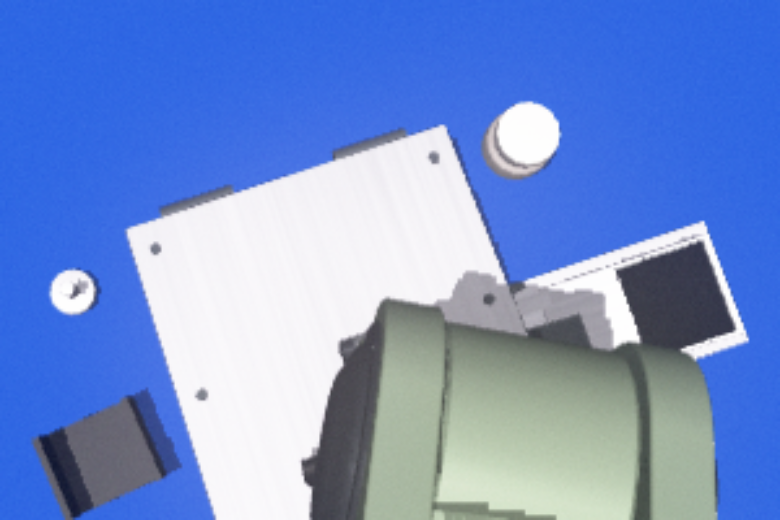

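The lid is open a crack, with its front-left lower corner at side pixel (463,276). The jar, bracket and thumbscrew look unmoved, and the pedal is up. I'll check the angle from that corner.

Run:
```python
from h import *
np.set_printoptions(precision=1,suppress=True)
a=np.radians(17.7);X=np.array([np.cos(a),np.sin(a),0]);Y=np.array([-X[1],X[0],0])
C=np.array([.5185,.008,0])
for th in(0,.1,.15,.175,.2,.25):
    P=C+X*(.115-.23*np.cos(th))+Y*.11+np.array([0,0,.09+.23*np.sin(th)]); print(th,proj('side',P)[0])
a,b=cv2.imread('pics/side0.png'),cv2.imread('pics/s9.png')
print('bracket/screw diff',cv2.absdiff(a,b)[345:400,285:410].max())
```

```text
0 [462.3 301.1]
0.1 [463.3 286.6]
0.15 [463.2 279.1]
0.175 [462.9 275.3]
0.2 [462.6 271.6]
0.25 [461.5 263.9]
bracket/screw diff 17
```

```bash
python3 -c "
from station import job; print(job.finish_job())"
```

```text
the job is handed in; nothing more can be done
None
```

The lid is open a crack and still held by its handle, and the job is handed in at about 15 s. No verdict was reported.

- **Pedal and catch:** I pressed the pedal until it stopped moving: 3 mm more commanded gave only 0.3 mm of travel, and the force reached 36 N. After release the pictures show the pedal back up and the catch nose clear of the lid edge. At the very end the arm partly hid the catch in the top view, so it was last clearly seen just after the pedal release.
- **Lid:** The seal broke slowly at a pull of about 21 N, slightly above the 10–20 N expected. The front corner in the side view puts the lid at about 0.17 rad, or 39–40 mm at the front edge. It stayed still for the last second.
- **Grip:** The finger gap settled at about 12 mm on the 14 mm bar, smaller than expected. The fingers still held it, with no visible slip.
- **Bystanders:** The bracket and thumbscrew show almost no pixel change from the start picture. The jar I judged unmoved by eye only.

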